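# Tuck the drip plate under the shaker's splash flap and hold it down

### The job

Lift the drip plate (the flat sheet with an upright grip) off the freely spinning turntable, carry it to the shaker and slide its front edge (the long edge farther from the grip) under the overlapping steel splash flap until it is home at the stop beneath, centred and square, without lifting the flap. Press the plate flat on the deck against the sprung bar below it and finish like that: still holding it and pressing it down, not letting go, so that a colleague can put the screws in. Leave the microplate and the vial where they are and do not tip over the two jars on the turntable.

Things in the scene. Friction and masses are not known exactly. Their poses are not given: they have to be found in the camera images.
- plate_grip (a point): Centre (half-way up) of the upright grip of the loose drip plate: a grey bar 12 mm thick along x, 60 mm long along y, standing 40 mm above the sheet. This point is 24 mm above the sheet's underside, 70 mm behind the front edge, 35 mm ahead of the rear edge. Axes are the plate's: x towards the front edge (the one to be tucked), z up.
- plate_front (a point): Middle of the front edge of the drip plate, at its underside (70 mm ahead of the grip's centre and 24 mm below it); same axes.
- plate_rear (a point): Middle of the rear edge of the drip plate, at its underside (35 mm behind the grip's centre); two screw marks lie near this edge.
- plate: The drip plate: bare aluminium sheet 105 (x) x 150 (y) x 4 mm thick with the upright grip, about 0.2 kg, lying on the turntable; origin at the centre of its underside, 17.5 mm ahead of the grip; same axes.
- turntable: Turntable, 280 mm round dark grey disc on a black foot, top 30 mm above the table; the disc spins freely at a touch. Origin on its axis at table height. The drip plate lies on one half, two jars on the other.
- shaker: Low white shaker, 230 x 230 mm, fixed on the table, its flat deck 50 mm above the table. Origin under its centre; x is the direction in which the plate is slid in, z up. At its far (+x) end a steel flap hinged there laps over the deck.
- seat (a point): On the deck, where the middle of the plate's front underside edge belongs: at the foot of the stop (a 10 mm high rib, 130 mm long, hidden under the flap), 24 mm in behind the flap's lip. Axes are the shaker's: x the way in, z up.
- flap_lip (a point): Middle of the flap's free lip, at its underside, 12 mm above the deck. The flap is 190 mm wide, 3 mm thick, reaches 75 mm from lip to hinge and hangs level by itself; the plate must enter the gap between it and the deck.
- flap (a joint): Flap hinge angle, rad: 0 lying level, grows as the lip is lifted (0.06 rad is 4.5 mm at the lip).
- bar (a joint): Sprung bar (12 mm wide in x, 100 mm long in y) in the deck, 70 mm before the stop, so right under the grip when the plate is home. 0 = up, standing 4 mm proud of the deck; 0.004 m = pushed down flush with it. It pushes up with 5 N when up and 7 N when flush, and lifts a plate that is let go.
- jar_a: White screw jar on the turntable, 40 mm across, 55 mm high; origin under its centre. Must not be tipped.
- jar_b: Another such jar on the turntable.
- microplate: White microplate 128 x 85 x 14 mm on the table; leave it.
- vial: Small amber vial, 32 mm across, 60 mm high, on the table; leave it.

How it is judged:
On the way:
1. the drip plate is lifted clear of the turntable (height (world z) of each of plate_front, plate_rear above 0.045 m and contact force between plate and turntable below 0.01 N), for 0.1 s.
At the end, for the whole second after the job is handed in: Front edge under the flap: within 7 mm of the stop, 10 mm of centre, 0.08 rad of square; plate level (0.03 rad), front and rear within 2.5 mm of the deck, bar down 2.5 mm or more, flap under 0.03 rad, fingers on the plate with over 2 N, all still (x of plate_front in the frame of seat between -0.007 and 0.004 m and y of plate_front in the frame of seat between -0.01 and 0.01 m and z of each of plate_front, plate_rear in the frame of seat below 0.0025 m and angle between the x axis of plate and the x axis of shaker, either way round below 0.08 rad and angle between plate's own z axis and vertical below 0.03 rad and value of joint bar above 0.0025 m and value of joint flap below 0.03 rad and contact force between the fingers and plate above 2 N and linear speed of plate below 0.02 m/s); the arm keeps its last pose, push and grip.
It fails at once if the flap is lifted (over 0.06 rad) (value of joint flap above 0.06 rad).
It fails at once if a jar on the turntable is tipped or falls (angle between any of jar_a, jar_b's own z axis and vertical above 0.4 rad or height (world z) of any of jar_a, jar_b below 0.02 m).
It fails at once if microplate or vial is pushed away (over 20 mm) or the vial tipped (distance of any of microplate, vial from where it was at the start of the episode above 0.02 m or angle between vial's own z axis and vertical above 0.4 rad).
It also fails if it takes over 38 s, if anything falls off the work surface, if the arm or the gripper's body presses on something with over 40 N, if the wrist force passes 120 N, or if a joint passes its speed limit or range.

### The arm

A 6-joint arm with a two-finger parallel gripper is mounted at the origin on the work surface. World frame = base frame: x ahead of the robot, y to its left, z up, the work surface at z = 0. Lengths are in m, angles in rad, forces in N, time in s.
With the tool pointing down it reaches from about 0.3 to 0.875 m from the base axis. Payload 6.4 kg.
Tool frame: the origin (TCP) lies midway between the tips of the shut fingers; the grasp point (between the pads) lies 19 mm behind it; z points along the fingers, y is the line along which they close (so a half turn about z gives the same grasp; the last joint's range is limited). The gripper opens to 88 mm and grips with 3 to 60 N. Pads are 18 mm wide; open, the fingers measure 123 mm over their backs; the gripper's body (75 mm by 187 mm) begins 45 mm behind the grasp point.
Start: joints at [1.056, 0.181, 1.607, -0, 1.354, -0.206], TCP at [0.175, 0.548, 0.239] pointing down, gripper open.
Joint ranges: [-2.99, 2.99], [-0.89, 2.07], [0.3, 2.58], [-1.14, 4.28], [0, 2.63], [-3.12, 3.12]. Speed limits (rad/s): [2.57, 2.57, 3.01, 3.14, 3.14, 3.14].

### API

Orientations are given as a rotation vector (axis times angle).
In Python, from bench import monitor, imaging, close_job gives the robot as it stands.
- The arm moves only by the shell command python3 -m jog 'ROWS' [OPENING]. ROWS is text: rows parted by semicolons, each of 6 numbers parted by spaces: the shift along the tool's x, y, z scaled (see below), then the turn, a rotation vector about the tool's x, y, z scaled (see below). A call has 1 to 12 rows; each row shifts and turns the commanded pose from where the row before left it, along the tool's axes as they then stand; what a row does not reach is not made up. The controller multiplies each number of a shift by 0.02 m and each number of a turn by 4 degrees. A row lasts 1/12 s, in which the tool goes at most 41.7 mm and 7.16 degrees, less where a joint would pass 70% of its speed; a pose out of reach is approached as far as the arm can. A call with a number of a shift or a turn outside -1 to 1 is refused whole. A call with a gripper value outside its range is refused whole. OPENING is the gripper's target within -1 to 1 (fully open at 1, half-way at 0, shut at -1), set as the call begins (- or left out, the last holds). The fingers move at their own pace and stop on an object; the grip force is fixed at half the most. Time passes only in rows, so rows that do not move let the fingers close. It gives the time, the measured TCP pose, the force, the opening and the grip force at its end, in the units of the state.
- monitor.observe(): the state, without advancing time (a new reading comes with each control period).
- imaging.capture(name): name is "scene" or "top"; returns the picture (420x560x3 uint8, red, green, blue); there is no depth.
- imaging.calibration(name): a dict with "camera_matrix" (3x3 intrinsics, pixels), "world_from_camera" (4x4, takes a point from camera to world coordinates). Camera axes: x right, y down, z forward; pixel columns grow to the right and rows downward; lengths in m; the calibration is good to about 2 mm. A picture is of the moment at which its call begins. calibration takes no time and is no camera call.
- close_job(): hands the job in; it is judged then, once.
The state is a dict: "t": time; "joint_pos": joint angles; "joint_velocities": joint speeds; "effort": joint torques, N m; "position": TCP position; "eef_rot": TCP orientation; "ft_force": force on the tool from outside, world axes, zero at the start; "ft_torque": the same for the moment, N m; "width": finger opening in m; "gripper_force": force on a finger pad.
Only numpy, scipy, OpenCV 4.12 (cv2) and the standard library are available. Lean on these libraries where they do the work, as an engineer would, in place of code of your own. Each camera call takes 0.05 s, during which the arm holds its last target. There are 200 camera calls.

## Working session

There is one attempt and no reset: what is moved stays moved. The work goes in short steps, Python scripts to look and compute and a shell command to move; the robot and the scene stay as the last step left them, time stands still between calls to the robot, and variables do not carry over. Pictures are saved under pics/ and viewed, at most 10 in all, crops included, and the job is handed in when it is done.

```bash
ls; mkdir -p pics
python3 - <<'E'
from bench import monitor, imaging
import cv2
s=monitor.observe(); print(s)
for n in ("scene","top"):
    cv2.imwrite(f"pics/{n}0.png",imaging.capture(n)[:,:,::-1]); print(imaging.calibration(n))
E
```

```text
pics
{'t': 0.0, 'joint_pos': array([ 1.05571748e+00,  1.81485508e-01,  1.60800367e+00, -1.47064449e-05,
        1.35376049e+00, -2.06326849e-01]), 'joint_velocities': array([ 2.51354085e-03,  8.50086140e-05,  3.15586577e-04,  4.96364368e-04,
        2.06313290e-03, -4.27886745e-04]), 'effort': array([-2.87746684e-05, -4.33877206e+01, -3.41834056e+01,  7.02615199e-02,
        3.87441565e-02, -1.44452961e-04]), 'position': array([0.17446464, 0.54734502, 0.23784344]), 'eef_rot': array([-4.82969494e-01, -3.10366705e+00,  2.44284347e-03]), 'ft_force': array([-0.51237499,  0.01197788,  0.61618303]), 'ft_torque': array([-0.00727545, -0.0413277 , -0.00115128]), 'gripper_force': 0.0, 'width': 0.08769985059638602}
{'camera_matrix': array([[446.01178098,   0.        , 273.73328688],
       [  0.        , 446.01178098, 207.37758887],
       [  0.        ,   0.        ,   1.        ]]), 'world_from_camera': array([[-0.01474288,  0.6682134 , -0.74382357,  1.26402893],
       [ 0.99987241,  0.00527788, -0.01507649,  0.00858896],
       [-0.0061485 , -0.74395094, -0.66820596,  0.71670623],
       [ 0.        ,  0.        ,  0.        ,  1.        ]])}
{'camera_matrix': array([[386.17911983,   0.        , 283.64294562],
       [  0.        , 386.17911983, 206.19334683],
       [  0.        ,   0.        ,   1.        ]]), 'world_from_camera': array([[ 0.01937741, -0.98306928,  0.18220679,  0.38611953],
       [-0.99975954, -0.020923  , -0.00656399,  0.00978845],
       [ 0.01026517, -0.18203578, -0.98323832,  0.9763671 ],
       [ 0.        ,  0.        ,  0.        ,  1.        ]])}
```

View pics/top0.png

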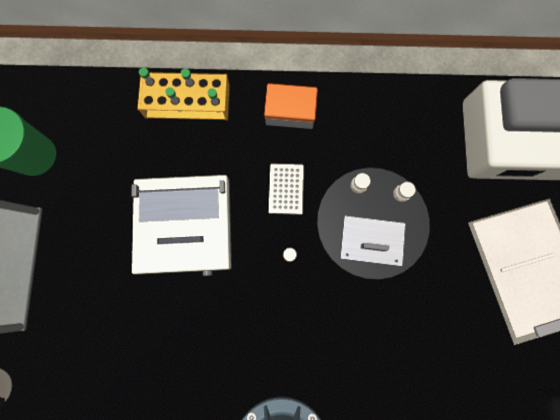

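View pics/scene0.png

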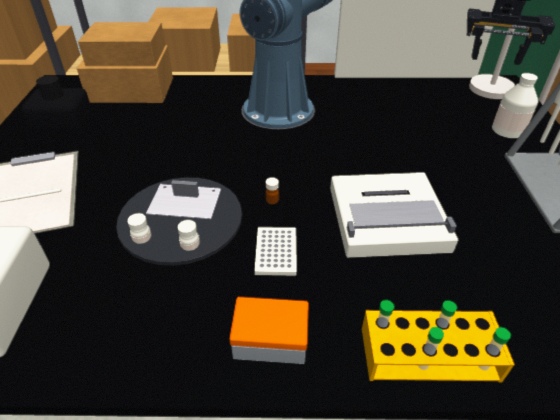

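The top view shows the plate at about (373,242), its grip at (375,247), rear edge with the screw marks towards the base, and the jars at (361,182) and (405,190). The shaker is at (181,225), its flap lip near row 220 and its bar at (180,240). The vial is at (290,254). Next I measure these.

```bash
cat > h.py <<'E'
import numpy as np, cv2
from bench import imaging, monitor
def ray(n,uv,z):
    c=imaging.calibration(n);K=c["camera_matrix"];T=c["world_from_camera"]
    d=T[:3,:3]@np.linalg.solve(K,np.array([uv[0],uv[1],1.]));o=T[:3,3]
    return (o+d*(z-o[2])/d[2])
def proj(n,p):
    c=imaging.calibration(n);K=c["camera_matrix"];T=np.linalg.inv(c["world_from_camera"])
    q=K@(T[:3,:3]@np.asarray(p)+T[:3,3]);return q[:2]/q[2]
E
python3 - <<'E'
import cv2,numpy as np
a=cv2.imread('pics/top0.png');b=cv2.imread('pics/scene0.png')
A=cv2.resize(a[165:285,120:240],None,fx=5,fy=5,interpolation=cv2.INTER_CUBIC)[:600]
cv2.imwrite('pics/c1.png',A[:, :])
B=cv2.resize(a[205:275,330:415],None,fx=5,fy=5,interpolation=cv2.INTER_CUBIC)
C=cv2.resize(b[170:260,325:460],None,fx=4,fy=4,interpolation=cv2.INTER_CUBIC)
cv2.imwrite('pics/c2.png',np.vstack([cv2.copyMakeBorder(cv2.resize(b[175:225,140:230],None,fx=4,fy=4,interpolation=cv2.INTER_CUBIC),0,0,0,180,0),C]))
for r,c in [(240,360),(247,375),(230,320),(210,180),(230,180),(240,180),(188,180),(180,180),(200,180),(268,180),(216,180)]: print(r,c,a[r,c])
print(a[180:245,170].tolist())
E
```

```text
240 360 [226 222 223]
247 375 [131 132 134]
230 320 [87 87 89]
210 180 [184 174 169]
230 180 [244 250 249]
240 180 [100  91  89]
188 180 [152 164 164]
180 180 [242 250 249]
200 180 [188 176 172]
268 180 [246 250 250]
216 180 [183 171 168]
[[243, 250, 250], [242, 249, 249], [242, 249, 249], [242, 249, 249], [241, 249, 249], [242, 250, 249], [242, 250, 250], [244, 252, 252], [227, 240, 240], [109, 114, 116], [112, 107, 106], [166, 157, 153], [187, 176, 172], [186, 175, 171], [186, 175, 171], [189, 177, 173], [188, 177, 173], [190, 179, 175], [186, 176, 172], [187, 177, 172], [185, 174, 169], [185, 174, 170], [182, 171, 167], [183, 172, 168], [186, 174, 170], [187, 176, 172], [187, 177, 171], [185, 175, 171], [183, 171, 168], [181, 169, 166], [183, 172, 167], [182, 173, 168], [187, 176, 171], [185, 174, 170], [183, 172, 169], [183, 172, 167], [183, 172, 168], [182, 172, 167], [183, 172, 168], [187, 179, 176], [220, 225, 224], [244, 251, 251], [244, 250, 250], [244, 250, 249], [244, 250, 249], [243, 250, 249], [244, 250, 250], [243, 250, 249], [244, 250, 249], [244, 250, 249], [243, 250, 249], [243, 250, 249], [244, 250, 249], [244, 250, 249], [245, 250, 250], [245, 251, 251], [235, 244, 244], [155, 165, 165], [97, 92, 93], [98, 90, 90], [101, 92, 90], [103, 92, 91], [94, 87, 87], [140, 151, 150], [230, 240, 240]]
```

View pics/c1.png

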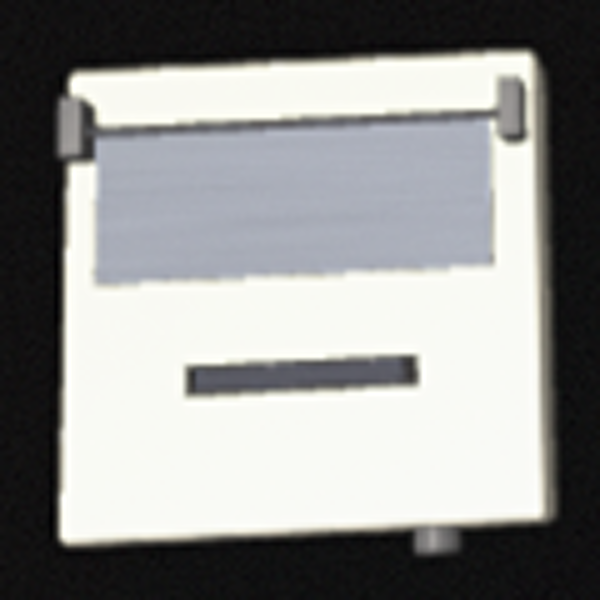

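View pics/c2.png

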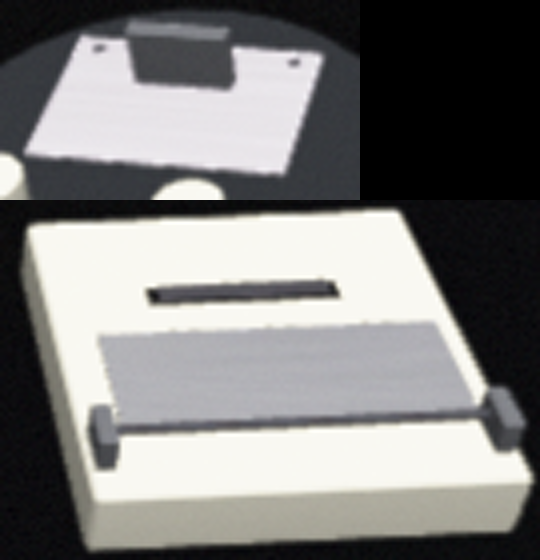

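The crops show the flap as a clean grey-blue rectangle, the bar slot dark, and the plate with its two screw marks at the rear edge, behind the grip. I'll rectify the contours onto their planes and fit rectangles.

```bash
cat > m.py <<'E'
from h import *
def rect(n,mask,z,name):
    cs,_=cv2.findContours(mask.astype(np.uint8),cv2.RETR_EXTERNAL,cv2.CHAIN_APPROX_NONE)
    c=max(cs,key=cv2.contourArea)
    P=np.array([ray(n,p[0],z)[:2] for p in c],np.float32)
    (x,y),(w,h),a=cv2.minAreaRect(P*1000); 
    a=(a+45)%90-45
    print(n,name,"ctr mm",round(x,1),round(y,1),"size",round(w,1),round(h,1),"deg",round(a,2))
def box(s,c0,c1,r0,r1):
    m=np.zeros(s.shape[:2],bool);m[r0:r1,c0:c1]=1;return m
if __name__=="__main__":
    a=cv2.imread('pics/top0.png').astype(int);b=cv2.imread('pics/scene0.png').astype(int)
    S=lambda i:i.sum(2)/3
    rect("top",box(a,335,412,212,272)&(S(a)>165),.034,"plate")
    rect("scene",box(b,145,225,180,219)&(S(b)>165),.034,"plate")
    fl=lambda i:(S(i)>145)&(S(i)<200)&(i[...,0]-i[...,2]>9)
    rect("top",box(a,134,225,180,226)&fl(a),.065,"flap")
    rect("scene",box(b,345,445,195,232)&fl(b),.065,"flap")
    rect("top",box(a,150,210,230,250)&(S(a)<170),.052,"bar")
    rect("scene",box(b,355,420,185,200)&(S(b)<170),.052,"bar")
    rect("top",box(a,120,240,165,285)&(S(a)>205),.05,"deck")
    rect("top",box(a,350,400,235,258)&(S(a)<170),.054,"grip(mid/top)")
    rect("scene",box(b,165,205,178,183)&(S(b)<170)&(S(b)>95),.074,"griptop")
    for n,i,bx in (("top",a,(350,374,172,192)),("top",a,(394,418,180,202))):
        rect(n,box(i,*bx)&(S(i)>170),.05,"jar")
E
python3 m.py; python3 -c "
import numpy as np
from scipy.spatial.transform import Rotation as R
print(R.from_rotvec([-.48297,-3.10367,.00244]).as_matrix().round(3))"
```

```text
top plate ctr mm 480.4 -215.9 size 149.3 104.5 deg -5.92
scene plate ctr mm 480.4 -216.8 size 150.2 105.2 deg -5.91
top flap ctr mm 553.9 256.6 size 69.6 187.3 deg 4.04
[[-0.953  0.304 -0.001]
 [ 0.304  0.953 -0.001]
 [ 0.    -0.002 -1.   ]]Traceback (most recent call last):
  File "m.py", line 18, in <module>
    rect("scene",box(b,345,445,195,232)&fl(b),.065,"flap")
    ~~~~^^^^^^^^^^^^^^^^^^^^^^^^^^^^^^^^^^^^^^^^^^^^^^^^^^
  File "m.py", line 4, in rect
    c=max(cs,key=cv2.contourArea)
ValueError: max() iterable argument is empty
```

```bash
sed -i 's/(i\[...,0\]-i\[...,2\]>9)/(i[...,0]-i[...,2]>TH)/; s/    S=lambda/    TH=5\n    S=lambda/' m.py; sed -i 's/rect("scene",box(b,345,445,195,232)&fl(b)/rect("scene",box(b,345,445,195,226)\&(S(b)>110)\&(S(b)<205)/' m.py
python3 m.py
```

```text
top plate ctr mm 480.4 -215.9 size 149.3 104.5 deg -5.92
scene plate ctr mm 480.4 -216.8 size 150.2 105.2 deg -5.91
top flap ctr mm 553.1 256.5 size 71.2 187.3 deg 3.97
scene flap ctr mm 554.2 248.3 size 71.6 205.9 deg 4.23
top bar ctr mm 471.1 249.6 size 14.7 109.6 deg 3.92
scene bar ctr mm 471.2 250.0 size 17.0 111.3 deg 4.11
top deck ctr mm 494.5 251.8 size 192.9 226.5 deg 4.02
top grip(mid/top) ctr mm 463.3 -214.3 size 66.9 16.3 deg -5.97
scene griptop ctr mm 458.9 -215.4 size 7.4 57.8 deg 0.4
top jar ctr mm 623.5 -186.0 size 36.6 47.3 deg -44.26
top jar ctr mm 607.5 -300.0 size 34.7 36.1 deg -2.04
```

Both views agree: the plate is centred at (480,-216) with yaw -5.9°, and its size matches 150 x 105. The grip is therefore at (463,-214.5). The bar and the flap put the seat at about (541,255) with yaw 4.0°. I'll rotate the tool by +78.2° first.

```bash
python3 -m jog '0 0 0 0 0 1;0 0 0 0 0 1;0 0 0 0 0 1;0 0 0 0 0 1;0 0 0 0 0 1;0 0 0 0 0 1;0 0 0 0 0 1;0 0 0 0 0 1;0 0 0 0 0 1;0 0 0 0 0 1' 1; python3 -m jog '0 0 0 0 0 1;0 0 0 0 0 1;0 0 0 0 0 1;0 0 0 0 0 1;0 0 0 0 0 1;0 0 0 0 0 1;0 0 0 0 0 1;0 0 0 0 0 1;0 0 0 0 0 1;0 0 0 0 0 0.55;0 0 0 0 0 0'
cat > st.py <<'E'
import sys,numpy as np
from bench import monitor
from scipy.spatial.transform import Rotation as R
s=monitor.observe();M=R.from_rotvec(s["eef_rot"]).as_matrix();p=s["position"]
print("t",round(s["t"],2),"p",p.round(4),"yaw",np.degrees(np.arctan2(M[1,1],M[0,1])).round(2),"tiltx,y",(M[2,0]*1e3).round(1),(M[2,1]*1e3).round(1),"F",s["ft_force"].round(1),"w",round(s["width"],4),s["gripper_force"])
if len(sys.argv)>3:
    g=np.array([float(v) for v in sys.argv[1:4]]); print("tool units",(M.T@(g-p)/.02).round(2))
if len(sys.argv)>4: print("dyaw units",-(float(sys.argv[4])-np.degrees(np.arctan2(M[1,1],M[0,1])))/4)
E
python3 st.py .463 -.2145 .12 -5.92
```

```text
t: 0.93
position: [0.1746, 0.5475, 0.2382]
eef_rot: [1.52, 2.749, -0.002]
ft_force: [-0.6, 0.7, 0.6]
width: 0.0881
gripper_force: 0.0
t: 1.85
position: [0.1746, 0.5475, 0.2382]
eef_rot: [2.334, 2.103, -0.001]
ft_force: [0.3, 0.0, 0.4]
width: 0.0884
gripper_force: 0.0
t 1.85 p [0.1746 0.5475 0.2382] yaw -5.97 tiltx,y -0.9 -0.4 F [0.3 0.  0.4] w 0.0884 0.0
tool units [-36.39  18.31   5.94]
dyaw units -0.012019157283715831
```

```bash
r='-'; python3 -m jog '-1 0.5 0 0 0 0;-1 0.5 0 0 0 0;-1 0.5 0 0 0 0;-1 0.5 0 0 0 0;-1 0.5 0 0 0 0;-1 0.5 0 0 0 0;-1 0.5 0 0 0 0;-1 0.5 0 0 0 0;-1 0.5 0 0 0 0;-1 0.5 0 0 0 0;-1 0.5 0 0 0 0;-1 0.5 0 0 0 0' >/dev/null; python3 -m jog '-1 0.5 0 0 0 0;-1 0.5 0 0 0 0;-1 0.5 0 0 0 0;-1 0.5 0 0 0 0;-1 0.5 0 0 0 0;-1 0.5 0 0 0 0;-1 0.5 0 0 0 0;-1 0.5 0 0 0 0;-1 0.5 0 0 0 0;-1 0.5 0 0 0 0;-1 0.5 0 0 0 0;-1 0.5 0 0 0 0' >/dev/null; python3 -m jog '-1 0.5 0.5 0 0 0;-1 0.5 0.5 0 0 0;-1 0.5 0.5 0 0 0;-1 0.5 0.5 0 0 0;-1 0.5 0.5 0 0 0;-1 0.5 0.5 0 0 0;-1 0.5 0.5 0 0 0;-1 0.5 0.5 0 0 0;-1 0.5 0.5 0 0 0;-1 0.5 0.5 0 0 0;-1 0.5 0.5 0 0 0;-1 0.5 0.5 0 0 0' >/dev/null;  python3 -m jog '-0.4 0.3 0 0 0 0;0 0 0 0 0 0;0 0 0 0 0 0'
python3 st.py .463 -.2145 .037 -5.92
```

```text
t: 5.1
position: [0.4639, -0.2135, 0.1188]
eef_rot: [-2.332, -2.104, -0.0]
ft_force: [-0.0, -0.3, -0.1]
width: 0.0882
gripper_force: 0.0
t 5.1 p [ 0.4639 -0.2135  0.1188] yaw -5.89 tiltx,y 0.7 -0.6 F [-0.  -0.3 -0.1] w 0.0882 0.0
tool units [-0.06 -0.04  4.09]
dyaw units 0.008561527736813845
```

```bash
python3 -m jog '-0.05 -0.05 0.8 0 0 0;0 0 0.8 0 0 0;0 0 0.8 0 0 0;0 0 0.8 0 0 0;0 0 0.5 0 0 0;0 0 0.35 0 0 0;0 0 0 0 0 0;0 0 0 0 0 0'; python3 st.py .463 -.2145 .037
```

```text
t: 5.77
position: [0.4631, -0.2145, 0.0381]
eef_rot: [2.332, 2.105, 0.0]
ft_force: [-0.5, -0.6, -0.9]
width: 0.0881
gripper_force: 0.0
t 5.77 p [ 0.4631 -0.2145  0.0381] yaw -5.86 tiltx,y -0.0 0.1 F [-0.5 -0.6 -0.9] w 0.0881 0.0
tool units [-0.   -0.01  0.06]
```

```bash
python3 -m jog '0 0 0 0 0 0;0 0 0 0 0 0;0 0 0 0 0 0;0 0 0 0 0 0;0 0 0 0 0 0;0 0 0 0 0 0;0 0 0 0 0 0;0 0 0 0 0 0;0 0 0 0 0 0;0 0 0 0 0 0;0 0 0 0 0 0;0 0 0 0 0 0' -1; python3 st.py
```

```text
t: 6.77
position: [0.463, -0.2148, 0.0377]
eef_rot: [2.333, 2.104, 0.0]
ft_force: [-1.4, 0.5, -0.4]
width: 0.0121
gripper_force: 30.0
t 6.77 p [ 0.463  -0.2148  0.0377] yaw -5.9 tiltx,y -0.0 0.0 F [-1.4  0.5 -0.4] w 0.0121 29.999943505972624
```

Gripped at 12.1 mm, as it should be. Now I lift straight up, slowly.

```bash
python3 -m jog '0 0 -0.2 0 0 0;0 0 -0.4 0 0 0;0 0 -0.6 0 0 0;0 0 -0.8 0 0 0;0 0 -0.8 0 0 0;0 0 -0.8 0 0 0;0 0 -0.8 0 0 0;0 0 -0.6 0 0 0;0 0 -0.4 0 0 0;0 0 -0.2 0 0 0;0 0 0 0 0 0;0 0 0 0 0 0'; python3 st.py .4363 .2473 .1177 4.03
python3 - <<'E'
from h import *
b=imaging.capture("scene")[:,:,::-1];a=imaging.capture("top")[:,:,::-1]
cv2.imwrite("pics/s1.png",b);cv2.imwrite("pics/t1.png",a)
cv2.imwrite("pics/l1.png",np.hstack([cv2.resize(b[90:240,90:260],None,fx=2.3,fy=2.3),cv2.resize(a[150:300,320:490],None,fx=2.3,fy=2.3)]))
E
```

```text
t: 7.77
position: [0.4628, -0.2147, 0.1496]
eef_rot: [-2.333, -2.104, 0.0]
ft_force: [0.3, 0.2, -2.1]
width: 0.0118
gripper_force: 30.0
t 7.77 p [ 0.4628 -0.2147  0.1496] yaw -5.89 tiltx,y 0.1 -0.2 F [ 0.3  0.2 -2.1] w 0.0118 30.0006242422387
tool units [22.84 -3.69  1.6 ]
dyaw units -2.4807528592053463
```

View pics/l1.png

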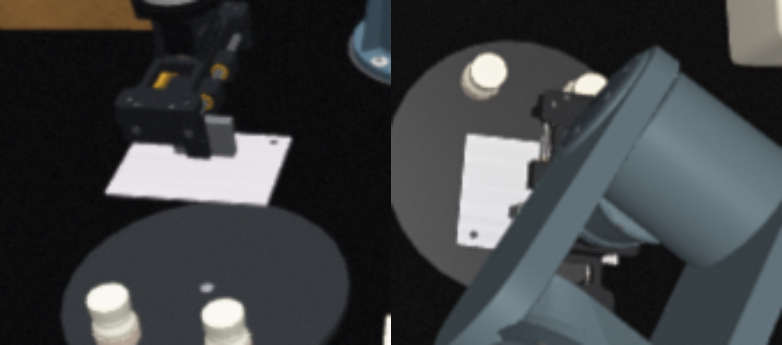

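The plate hangs in the gripper, both jars are still standing, and it looks level. I'll check its level and pose from the front corners and the visible rear corner.

Run:
```python
from h import *
b=cv2.imread("pics/s1.png").astype(int)
m=((b.sum(2)/3>165)).astype(np.uint8); m[:140]=0;m[185:]=0;m[:,:130]=0;m[:,222:]=0
c=max(cv2.findContours(m,0,1)[0],key=cv2.contourArea)
P=np.array([ray("scene",p[0],.1459)[:2] for p in c],np.float32)*1000
r=cv2.minAreaRect(P);print(r)
# expected corners with tool pose if level
th=np.radians(-5.9);X=np.array([np.cos(th),np.sin(th)]);Y=np.array([-X[1],X[0]]);g=np.array([.4628,-.2147])
h=cv2.convexHull(c)[:,0].astype(float)
for dx,dy in((.07,.075),(.07,-.075),(-.035,.075),(-.035,-.075)):
    e=proj("scene",[*(g+dx*X+dy*Y),.1459]); k=h[np.argmin(((h-e)**2).sum(1))]
    print((dx,dy),"expected",e.round(1),"nearest hull",k)
print("px per mm z:",proj("scene",[.53,-.22,.1469])-proj("scene",[.53,-.22,.1459]))
```

```text
((479.9578857421875, -216.71981811523438), (150.00425720214844, 105.37296295166016), 84.10002136230469)
(0.07, 0.075) expected [205.2 178.4] nearest hull [205. 178.]
(0.07, -0.075) expected [135.2 173.6] nearest hull [136. 173.]
(-0.035, 0.075) expected [216.  149.6] nearest hull [215. 150.]
(-0.035, -0.075) expected [151.3 145.5] nearest hull [147. 153.]
px per mm z: [-0.07668522 -0.37979194]
```

The plate is level and square in the grip, within about 1 px. I'll turn to the shaker's yaw, then cross over.

```bash
python3 -m jog '0 0 0 0 0 -0.5;0 0 0 0 0 -0.8;0 0 0 0 0 -0.8;0 0 0 0 0 -0.38;0 0 0 0 0 0' >/dev/null; python3 st.py .4354 .2476 .1177 4.03
```

```text
t 8.28 p [ 0.4625 -0.2145  0.1488] yaw 4.08 tiltx,y 1.2 -1.4 F [-0.1 -0.1 -2. ] w 0.0118 30.0001185759902
tool units [23.14  0.29  1.58]
dyaw units 0.01216865405047951
```

```bash
python3 -m jog '0.4 0 0 0 0 0;0.7 0 0 0 0 0;0.9 0 0 0 0 0;1 0 0 0 0 0;1 0 0 0 0 0;1 0 0 0 0 0;1 0 0 0 0 0;1 0 0 0 0 0;1 0 0 0 0 0;1 0 0 0 0 0;1 0 0 0 0 0;1 0 0 0 0 0' >/dev/null; python3 -m jog '1 0 0 0 0 0;1 0 0 0 0 0;1 0 0 0 0 0;1 0 0 0 0 0;1 0 0 0 0 0;1 0 0 0 0 0;1 0 0 0 0 0;1 0 0 0 0 0;1 0 0 0 0 0;1 0 0 0 0 0;1 0 0 0 0 0;0.7 0.15 0 0 0 0'; python3 -m jog '0.4 0.1 0 0 0 0;0 0 0 0 0 0;0 0 0 0 0 0;0 0 0 0 0 0'; python3 st.py .4354 .2476 .0877 4.03
```

```text
t: 10.28
position: [0.4321, 0.2405, 0.1494]
eef_rot: [-2.14, -2.298, 0.001]
ft_force: [0.2, 0.2, -2.2]
width: 0.0118
gripper_force: 30.0
t: 10.62
position: [0.4351, 0.2459, 0.1495]
eef_rot: [-2.142, -2.298, 0.001]
ft_force: [-0.3, 0.5, -2.1]
width: 0.0116
gripper_force: 30.0
t 10.62 p [0.4351 0.2459 0.1495] yaw 4.02 tiltx,y -0.4 -0.6 F [-0.3  0.5 -2.1] w 0.0116 30.000552060082555
tool units [0.08 0.02 3.09]
dyaw units -0.0031753639879699147
```

```bash
python3 -m jog '0.05 0 0.4 0 0 0;0.03 0.02 0.7 0 0 0;0 0 0.7 0 0 0;0 0 0.7 0 0 0;0 0 0.5 0 0 0;0 0 0.3 0 0 0;0 0 0.2 0 0 0;0 0 0 0 0 0;0 0 0 0 0 0'; python3 st.py .4354 .2476 .0622 4.03
python3 - <<'E'
from h import *
b=imaging.capture("scene")[:,:,::-1];a=imaging.capture("top")[:,:,::-1]
cv2.imwrite("pics/s2.png",b);cv2.imwrite("pics/t2.png",a)
cv2.imwrite("pics/l2.png",np.hstack([cv2.resize(b[140:260,325:460],None,fx=3,fy=3,interpolation=2),cv2.resize(a[165:285,115:240],None,fx=3,fy=3,interpolation=2)]))
E
```

```text
t: 11.37
position: [0.4361, 0.248, 0.0799]
eef_rot: [2.142, 2.298, 0.0]
ft_force: [0.7, 0.7, -1.6]
width: 0.0111
gripper_force: 30.0
t 11.37 p [0.4361 0.248  0.0799] yaw 4.01 tiltx,y 0.1 0.3 F [ 0.7  0.7 -1.6] w 0.0111 30.000467584468424
tool units [-0.02 -0.04  0.89]
dyaw units -0.004047847776344815
```

View pics/l2.png

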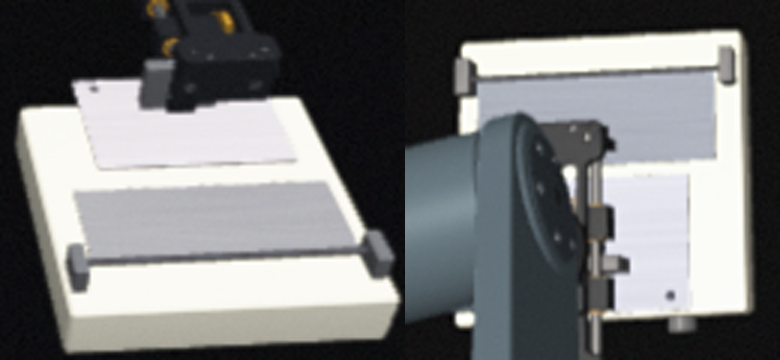

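The plate is ahead of the lip, parallel to it and roughly centred. Its front corners in the scene view are near (358.3,196) and (424,193.7). I'll check them against the expected pose.

```bash
python3 - <<'E'
from h import *
th=np.radians(4.03);X=np.array([np.cos(th),np.sin(th)]);Y=np.array([-X[1],X[0]]);g=np.array([.4361,.248])
for dx,dy in((.07,-.075),(.07,.075),(-.035,-.075)):
    print((dx,dy),proj("scene",[*(g+dx*X+dy*Y),.0762]).round(1),proj("top",[*(g+dx*X+dy*Y),.0762]).round(1))
s=np.array([.5412,.255])
for dy in(.095,-.095): print("lip",proj("scene",[*(s-.024*X+dy*Y),.065]).round(1),proj("top",[*(s-.024*X+dy*Y),.065]).round(1))
E
python3 - <<'E'
import cv2
b=cv2.imread('pics/s2.png').astype(int);a=cv2.imread('pics/t2.png').astype(int)
print("scene col365",[(r,int(b[r,365].sum()//3)) for r in range(188,210)])
print("scene col418",[(r,int(b[r,418].sum()//3)) for r in range(186,208)])
print("top row235 B-R",[(c,int(a[245,c,0]-a[245,c,2])) for c in range(200,218)])
E
```

```text
(0.07, -0.075) [357.3 195.8] [209.1 222.1]
(0.07, 0.075) [424.2 193. ] [144.8 225.3]
(-0.035, -0.075) [348.7 167.2] [209.8 267.3]
lip [433.3 199.8] [138.2 221.6]
lip [348.5 203.3] [218.4 217.7]
scene col365 [(188, 235), (189, 234), (190, 235), (191, 235), (192, 236), (193, 237), (194, 234), (195, 221), (196, 211), (197, 246), (198, 248), (199, 248), (200, 248), (201, 248), (202, 244), (203, 196), (204, 183), (205, 184), (206, 185), (207, 185), (208, 185), (209, 184)]
scene col418 [(186, 237), (187, 236), (188, 235), (189, 235), (190, 235), (191, 236), (192, 230), (193, 204), (194, 222), (195, 246), (196, 248), (197, 248), (198, 248), (199, 247), (200, 235), (201, 191), (202, 180), (203, 181), (204, 180), (205, 182), (206, 180), (207, 181)]
top row235 B-R [(200, 10), (201, 10), (202, 10), (203, 9), (204, 10), (205, 10), (206, 9), (207, 10), (208, 9), (209, 0), (210, -5), (211, -3), (212, -4), (213, -4), (214, -4), (215, -4), (216, -3), (217, -4)]
```

Everything agrees within 1 px. I'll lower the plate so its underside is about 4.5 mm above the deck.

```bash
python3 -m jog '0 0 0.25 0 0 0;0 0 0.25 0 0 0;0 0 0.2 0 0 0;0 0 0.1 0 0 0;0 0 0.08 0 0 0;0 0 0 0 0 0;0 0 0 0 0 0'; python3 st.py .4713 .2501 .0622 4.03
```

```text
t: 12.05
position: [0.4358, 0.2481, 0.0621]
eef_rot: [2.142, 2.298, 0.0]
ft_force: [-0.6, 0.1, -1.4]
width: 0.0117
gripper_force: 30.0
t 12.05 p [0.4358 0.2481 0.0621] yaw 4.03 tiltx,y -0.0 0.0 F [-0.6  0.1 -1.4] w 0.0117 30.000589611008763
tool units [-0.02  1.78 -0.01]
dyaw units -3.841060002685026e-05
```

```bash
python3 -m jog '0 0.2 0 0 0 0;0 0.2 0 0 0 0;0 0.2 0 0 0 0;0 0.2 0 0 0 0;0 0 0 0 0 0;0 0 0 0 0 0'; python3 -m jog '0 0.2 0 0 0 0;0 0.2 0 0 0 0;0 0.2 0 0 0 0;0 0.15 0 0 0 0;0 0.05 0 0 0 0;0 0 0 0 0 0;0 0 0 0 0 0';  python3 st.py .4713 .2501 .0622 4.03
python3 - <<'E'
from h import *
b=imaging.capture("scene")[:,:,::-1];cv2.imwrite("pics/s3.png",b)
cv2.imwrite("pics/l3.png",cv2.resize(b[140:260,325:460],None,fx=5,fy=5,interpolation=2))
E
```

```text
t: 12.55
position: [0.4521, 0.2491, 0.0621]
eef_rot: [-2.142, -2.298, 0.0]
ft_force: [-0.1, -0.7, -2.0]
width: 0.012
gripper_force: 30.0
t: 13.13
position: [0.4677, 0.2502, 0.062]
eef_rot: [-2.142, -2.298, 0.0]
ft_force: [-0.4, 1.0, -1.5]
width: 0.012
gripper_force: 30.0
t 13.13 p [0.4677 0.2502 0.062 ] yaw 4.03 tiltx,y -0.1 -0.3 F [-0.4  1.  -1.5] w 0.012 30.000601331703365
tool units [-0.02  0.18 -0.01]
dyaw units -0.0010602761251361503
```

View pics/l3.png

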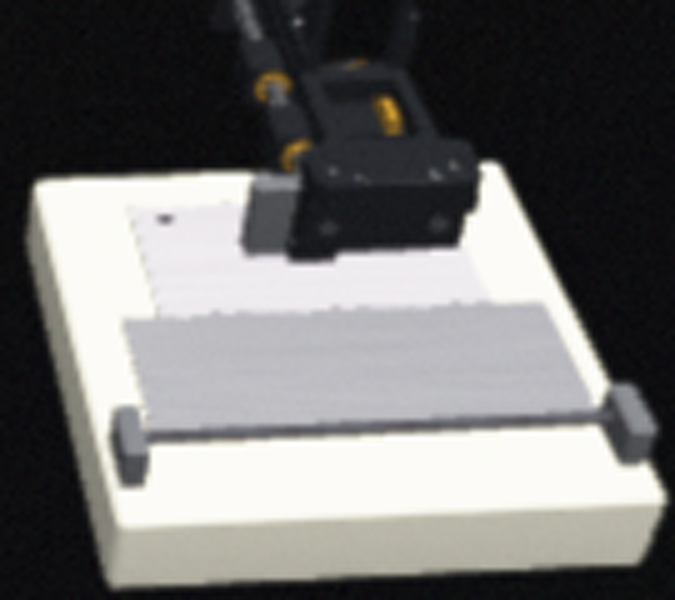

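The plate is tucked under the flap, and the lip is level and unmoved. Now I creep in until I feel the stop.

```bash
for i in 1 2; do :; done; python3 -m jog '0 0.06 0 0 0 0;0 0 0 0 0 0;0 0 0 0 0 0' | grep -E 'pos|force'; python3 -m jog '0 0.06 0 0 0 0;0 0 0 0 0 0;0 0 0 0 0 0'| grep -E 'pos|force'; python3 -m jog '0 0.05 0 0 0 0;0 0 0 0 0 0;0 0 0 0 0 0'| grep -E 'pos|force'
```

```text
position: [0.4689, 0.2504, 0.0622]
ft_force: [0.1, 0.1, -1.8]
gripper_force: 30.0
position: [0.4702, 0.2505, 0.0622]
ft_force: [0.0, -1.0, -1.3]
gripper_force: 30.0
position: [0.4712, 0.2505, 0.0621]
ft_force: [-0.3, -0.1, -2.4]
gripper_force: 30.0
```

```bash
python3 -m jog '0 0.05 0 0 0 0;0 0 0 0 0 0;0 0 0 0 0 0' | grep -E 'pos|ft_force'; python3 -m jog '0 0.05 0 0 0 0;0 0 0 0 0 0;0 0 0 0 0 0'| grep -E 'pos|ft_force'
```

```text
position: [0.4714, 0.2505, 0.0618]
ft_force: [-3.5, 0.1, -1.3]
position: [0.4714, 0.2505, 0.0617]
ft_force: [-7.1, -0.9, 2.2]
```

The stop is felt at x = 0.4714, as predicted. I'll relieve it slightly and press down.

```bash
python3 -m jog '0 -0.06 0 0 0 0;0 0 0.06 0 0 0;0 0 0.06 0 0 0;0 0 0.06 0 0 0;0 0 0 0 0 0;0 0 0 0 0 0' | grep -E 'pos|ft_force'; python3 -m jog '0 0 0.05 0 0 0;0 0 0 0 0 0;0 0 0 0 0 0'| grep -E 'pos|ft_force';python3 -m jog '0 0 0.05 0 0 0;0 0 0 0 0 0;0 0 0 0 0 0'| grep -E 'pos|ft_force'; python3 st.py
```

```text
position: [0.4714, 0.2505, 0.0589]
ft_force: [-5.9, -1.3, 6.6]
position: [0.4714, 0.2506, 0.058]
ft_force: [-7.1, -0.6, 7.1]
position: [0.4714, 0.2506, 0.0577]
ft_force: [-10.5, -2.7, 12.6]
t 15.43 p [0.4714 0.2506 0.0577] yaw 4.04 tiltx,y -0.3 -1.3 F [-10.5  -2.7  12.6] w 0.0119 30.002026094589382
```

```bash
python3 -m jog '0 -0.08 0 0 0 0;0 0 0.06 0 0 0;0 0 0 0 0 0;0 0 0 0 0 0;0 0 0 0 0 0' | grep -E 'pos|ft_force'; python3 -m jog '0 0 0.04 0 0 0;0 0 0 0 0 0;0 0 0 0 0 0'| grep -E 'pos|ft_force'; python3 st.py
python3 - <<'E'
from h import *
b=imaging.capture("scene")[:,:,::-1];a=imaging.capture("top")[:,:,::-1];cv2.imwrite("pics/s4.png",b)
cv2.imwrite("pics/l4.png",np.hstack([cv2.resize(b[140:260,325:460],None,fx=3,fy=3,interpolation=2),cv2.resize(a[165:285,115:240],None,fx=3,fy=3,interpolation=2)]))
E
```

```text
position: [0.4714, 0.2506, 0.0576]
ft_force: [-8.2, -3.7, 17.9]
position: [0.4714, 0.2506, 0.0576]
ft_force: [-12.1, -4.5, 25.9]
t 16.1 p [0.4714 0.2506 0.0576] yaw 4.05 tiltx,y -0.3 1.8 F [-12.1  -4.5  25.9] w 0.0115 30.004925723187625
```

View pics/l4.png

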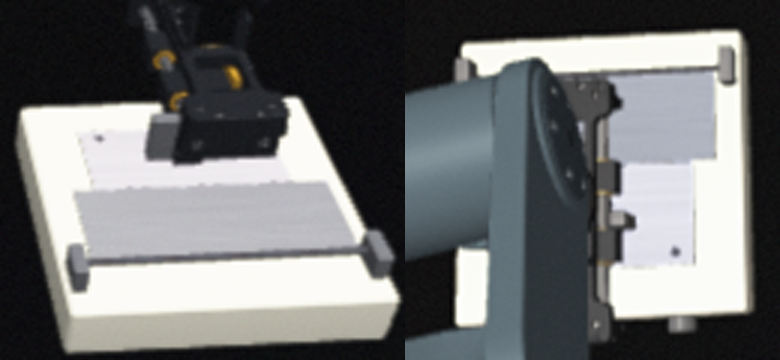

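The plate lies flat under a level flap, with its screw marks and side margins as expected. I'll check that the push is steady.

```bash
python3 -m jog '0 0 0 0 0 0;0 0 0 0 0 0;0 0 0 0 0 0;0 0 0 0 0 0;0 0 0 0 0 0;0 0 0 0 0 0' >/dev/null; python3 st.py; python3 -m jog '0 0 0 0 0 0;0 0 0 0 0 0;0 0 0 0 0 0;0 0 0 0 0 0;0 0 0 0 0 0;0 0 0 0 0 0' >/dev/null; python3 st.py
python3 - <<'E'
from h import *
th=np.radians(4.03);X=np.array([np.cos(th),np.sin(th)]);Y=np.array([-X[1],X[0]]);g=np.array([.4714,.2506])
for z in(.054,.057): print("rear -y corner",proj("scene",[*(g-.035*X-.075*Y),z]).round(1),"rear+y",proj("scene",[*(g-.035*X+.075*Y),z]).round(1))
b=cv2.imread("pics/s4.png").astype(int)
print([(r,int(b[r,362].sum()//3)) for r in range(180,190)],[(r,int(b[r,362].sum()//3)) for r in range(198,208)])
print([(r,int(b[r,362,0]-b[r,362,2])) for r in range(176,190)])
E
```

```text
t 16.7 p [0.4714 0.2506 0.0576] yaw 4.05 tiltx,y -0.2 1.9 F [-11.7  -4.9  25.5] w 0.012 30.00526622403413
t 17.2 p [0.4714 0.2506 0.0576] yaw 4.05 tiltx,y -0.3 1.8 F [-11.3  -4.4  25.8] w 0.0119 30.00522980466485
rear -y corner [350.4 183.8] rear+y [413.2 181.3]
rear -y corner [350.6 182.8] rear+y [413.5 180.3]
[(180, 250), (181, 249), (182, 248), (183, 236), (184, 234), (185, 233), (186, 235), (187, 236), (188, 235), (189, 235)] [(198, 238), (199, 236), (200, 236), (201, 237), (202, 234), (203, 218), (204, 193), (205, 191), (206, 189), (207, 190)]
[(176, -6), (177, -5), (178, -5), (179, -5), (180, -5), (181, -6), (182, -7), (183, -6), (184, 0), (185, 0), (186, 0), (187, 0), (188, 0), (189, 1)]
```

The push is steady at about 26 N, the plate is still and flat, and its rear edge is where it should be. I'll hand it in.

```bash
python3 -c "
from bench import close_job
print(close_job())"
```

```text
the job is handed in; nothing more can be done
None
```

I handed the job in with the drip plate under the flap against the stop, still gripped at 30 N and pressed flat with about 26 N; the flap looked level in the last picture, both jars were still standing after the lift, and no verdict was returned.

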